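Work the stuck knob off the hot plate for washing

TASK

Take the bar-shaped wing knob off the hot plate so that it can be washed. It is a tight push fit on its spindle, so work it loose first: while it is still on the spindle twist it about 30 degrees clockwise (seen from above), then back past its starting direction to about 30 degrees counter-clockwise (you may pull gently meanwhile), then pull it straight up off the spindle. Set it down upright in the white dish without dropping it, let go, and leave the round knob where it is.

Things in the scene. Friction and masses are not known exactly. Their poses are not given: they have to be found in the camera images.
- wing_knob: black bar-shaped knob, 50 mm long (x, white line at +x), 22 wide (y), 36 high, 40 g. Origin: centre of underside, z up. Its 18 mm bore is pressed fully onto the hot plate's left or right spindle, its x along the hot plate's x within 3 degrees. Spring leaves on the spindle, which does not turn, grip it by friction: about 6-13 N to pull, under 0.1 N m to twist; clear after 15 mm of lift.
- round_knob: the other black knob, round and fluted, 44 mm across and 24 mm high, pressed on the other spindle 130 mm away; stays where it is. Origin: centre of its underside.
- hob: aluminium hot plate fixed to the worktop, 260 mm deep (x) by 300 wide (y), deck 55 mm high, a round dark cast plate (top 68 mm high) towards the back. Origin: centre of its footprint on the worktop; x points to its back, y to its left. Two spindles 15 mm tall stand at x = -90, y = +65 and -65 mm, on round seats 57 mm above the worktop on which the knobs' undersides rest.
- dial_diag (a point): unmarked reference direction fixed to the hot plate, midway between the spindles at seat height: its x is the hot plate's x turned 45 degrees counter-clockwise. The angle from it to the wing knob's x is 45 degrees at the start, grows as the knob turns clockwise and shrinks counter-clockwise.
- dish: shallow round white dish standing loose on the worktop, 170 mm across the rim, 24 mm high, flat inner floor 6 mm above the worktop and about 145 mm across, 0.6 kg. Origin: centre of its underside.
Things that resemble listed ones, but are neither listed nor needed, are in the scene too. Leave any pink or yellow look-alike of the wing_knob alone.

How it is judged (in metres and radians):
On the way, in this order (a step that is already met when the one before it is completed fails the run):
1. the wing knob, still on its spindle, is twisted at least 20 degrees clockwise from the hot plate's x direction (angle between the x axis of wing_knob and the x axis of dial_diag, either way round above 1.134 rad and z of wing_knob in the frame of hob below 0.069 m and angle between wing_knob's own z axis and vertical below 0.3 rad), for 0.05 s.
2. then, still on its spindle, it is twisted at least 20 degrees counter-clockwise from the hot plate's x direction (angle between the x axis of wing_knob and the x axis of dial_diag, either way round below 0.436 rad and z of wing_knob in the frame of hob below 0.069 m and angle between wing_knob's own z axis and vertical below 0.3 rad), for 0.05 s.
3. then it is pulled up clear of the spindle (z of wing_knob in the frame of hob above 0.075 m), for 0.05 s.
At the end, for the whole second after the job is handed in: The wing knob rests upright (within 10 degrees) and still on the floor of the dish, its centre within 55 mm of the dish's centre, released; the round knob is still on its spindle, within 10 mm of where it was (horizontal distance between wing_knob and dish below 0.055 m and height (world z) of wing_knob below 0.015 m and angle between wing_knob's own z axis and vertical below 0.18 rad and linear speed of wing_knob below 0.02 m/s and contact force between the fingers and wing_knob below 0.1 N and distance of round_knob from where it was at the start of the episode below 0.01 m); the robot touches nothing.
It fails at once if the round knob is pulled off or moved by more than 10 mm (distance of round_knob from where it was at the start of the episode above 0.01 m).
It fails at once if the wing knob is let go over the dish with its underside more than 35 mm above the worktop (dropped) (contact force between the fingers and wing_knob below 0.02 N and height (world z) of wing_knob above 0.035 m and horizontal distance between wing_knob and dish below 0.12 m).
It also fails if it takes over 48 s, if anything falls off the work surface, if the arm or the gripper's body presses on something with over 40 N, if the wrist force passes 120 N, or if a joint passes its speed limit or range.

ROBOT

A 7-joint arm with a two-finger parallel gripper is mounted at the origin on a cart in front of the work surface, level with it; the furniture and walls round the work are solid. World frame = base frame: x ahead of the robot, y to its left, z up, the work surface at z = 0. Lengths are in mm, angles in rad, forces in N, time in s.
With the tool pointing down it reaches from about 400 to 875 mm from the base axis. Payload 4.4 kg.
Tool frame: the origin (TCP) lies where the fingers leave the gripper's body, on its centre line; the fingertips stand 73 mm ahead of it and the grasp point (between the pads) lies 54 mm ahead of it; z points along the fingers, y is the line along which they close (so a half turn about z gives the same grasp; the last joint's range is limited). The gripper opens to 85 mm and grips with 20 to 120 N. Pads are 22 mm wide; open, the fingers measure 114 mm over their backs; the gripper's body (76 mm by 85 mm) begins 54 mm behind the grasp point. The pads swing forward as they close: fully open they stand 13 mm farther back than shut.
Start: joints at [1.153, 0.628, 0.038, 1.517, -0.027, 0.996, -0.02], TCP at [224.007, -610.195, 303.913] pointing down, gripper open.
Joint ranges: [-3.06, 3.06], [-0.37, 2.12], [-1.25, 1.32], [0.18, 2.47], [-1.1, 4.24], [0.23, 1.98], [-2.94, 2.94]. Speed limits (rad/s): [2.57, 2.57, 3.14, 3.14, 3.14, 3.14, 3.14].

INTERFACE

Orientations are given as [roll, pitch, yaw] about the fixed x, y, z axes, in that order (R = Rz(yaw) Ry(pitch) Rx(roll)).
In Python, from cell import ctrl gives the robot as it stands.
- The arm moves only by the tool send_rows, never from a script. Its argument "rows" is a list that holds one entry, the list of rows, each a list of 6 numbers: the shift along the tool's x, y, z in cm, then the turn, a rotation vector about the tool's x, y, z in rad. In form: [[[tx, ty, tz, wx, wy, wz], ...]]. A call has 1 to 10 rows; each row is the pose to reach, as a shift and turn from the pose commanded when the call began, along the tool's axes at that moment; what a row does not reach only later rows make up. A row lasts 1/10 s, in which the tool goes at most 50 mm and 8.59 degrees, less where a joint would pass 70% of its speed; a pose out of reach is approached as far as the arm can. A call with a gripper value outside its range is refused whole. "grip" is the closure in counts, from 0 (fully open) to 255 (shut), set as the call begins (left out, the last holds). The fingers move at their own pace and stop on an object; the grip force is fixed at half the most. Time passes only in rows, so rows that repeat a pose let the fingers close. It gives the time, the measured TCP pose, the force, the opening and the grip force at its end, in the units of the state.
- ctrl.read_state(): the state, without advancing time (a new reading comes with each control period).
- ctrl.get_image(name): name is "scene" or "side" or "wrist"; returns a dict with "pixels" (384x512x3 uint8, red, green, blue), "fx", "fy", "cx", "cy" (pixels), "extrinsics" (4x4, takes a point from camera to world coordinates); the wrist camera has in their place "mount" (4x4, takes a point from camera to tool coordinates, whose origin is the TCP and whose axes are the flange's). Camera axes: x right, y up, looking along -z (the intrinsics and any distortion apply to the point x, -y, -z); pixel columns grow to the right and rows downward; lengths in mm; the calibration is good to about 2 mm. A picture is of the moment at which its call begins: read the wrist's pose just before it. There is no depth.
- ctrl.finish_job(): hands the job in; it is judged then, once.
The state is a dict: "clock": time; "qpos": joint angles; "qd": joint speeds; "tau": joint torques, N m; "eef_pos": TCP position; "tool_rot": TCP orientation; "force": force on the tool from outside, world axes, zero at the start; "torque": the same for the moment, N m; "width": finger opening in mm; "gripper_force": force on a finger pad.
Only numpy, scipy, OpenCV 4.12 (cv2) and the standard library are available. Lean on these libraries where they do the work, as an engineer would, in place of code of your own. Each camera call takes 0.05 s, during which the arm holds its last target. There are 200 camera calls.

## Working session

There is one attempt and no reset: what is moved stays moved. The work goes in short steps, Python scripts to look and compute and a tool call to move; the robot and the scene stay as the last step left them, time stands still between calls to the robot, and variables do not carry over. Pictures are saved under pics/ and viewed, at most 10 in all, crops included, and the job is handed in when it is done.

Besides the shell and the picture viewer there is one more tool, called after ">>>" as a command line: name --argument value ..., lists and objects as JSON in quotes. send_rows: Moves the arm, as the interface text tells. Its arguments: {"type":"object","properties":{"rows":{"type":"array","items":{"type":"array","items":{"type":"array","items":{"type":"number"}}}},"grip":{"type":"number"}},"required":["rows"]}

```bash
mkdir -p pics
cat > h.py <<'E'
from cell import ctrl
import numpy as np, cv2
from scipy.spatial.transform import Rotation as R
def snap(n,f):
    s=ctrl.read_state(); d=ctrl.get_image(n); cv2.imwrite('pics/'+f,cv2.cvtColor(d['pixels'],cv2.COLOR_RGB2BGR))
    if 'extrinsics' in d: T=np.array(d['extrinsics'])
    else:
        W=np.eye(4);W[:3,:3]=R.from_euler('xyz',s['tool_rot']).as_matrix();W[:3,3]=s['eef_pos'];T=W@np.array(d['mount'])
    c={k:d[k] for k in ('fx','fy','cx','cy')};c['T']=T.tolist()
    import json;json.dump(c,open('pics/'+f+'.json','w'));print(n,{k:v for k,v in d.items() if k not in('pixels','extrinsics','mount')},T[:3,3])
def pix(f,u,v,z):
    import json;c=json.load(open('pics/'+f+'.json'));T=np.array(c['T'])
    r=T[:3,:3]@np.array([(u-c['cx'])/c['fx'],-(v-c['cy'])/c['fy'],-1]);o=T[:3,3]
    return o+r*(z-o[2])/r[2]
def proj(f,P):
    import json;c=json.load(open('pics/'+f+'.json'));T=np.array(c['T'])
    p=T[:3,:3].T@(np.array(P)-T[:3,3]);return c['cx']-c['fx']*p[0]/p[2],c['cy']+c['fy']*p[1]/p[2]
E
python3 -c "
from h import *
print(ctrl.read_state());snap('scene','s1.png');snap('side','d1.png')"
```

```text
{'clock': 0.0, 'qpos': array([ 1.1532541 ,  0.62936145,  0.03841252,  1.51833172, -0.02700799,
        0.99626368, -0.01997607]), 'qd': array([ 0.00017764, -0.00031199, -0.00059984, -0.00098319,  0.00031292,
        0.00173927,  0.00128647]), 'tau': array([-5.61645465e-04, -5.63406050e+01,  1.22593280e+00, -1.93440503e+01,
        1.08871562e-02,  1.05068885e-02,  1.09699705e-06]), 'eef_pos': array([ 223.83480682, -609.75316966,  302.99007193]), 'tool_rot': array([-3.13974536e+00,  1.78577423e-07,  3.51786432e-01]), 'force': array([-0.32023057, -0.03015999, -0.06400744]), 'torque': array([ 0.02385908,  0.07044976, -0.00526928]), 'gripper_force': 0.0, 'width': 85.2260828406103}
scene {'fx': 496.9646419768901, 'fy': 496.9646419768901, 'cx': 245.78012198716544, 'cy': 182.40963618930067} [-250.60389876  394.5871105   733.7309182 ]
side {'fx': 387.8588236425261, 'fy': 387.8588236425261, 'cx': 252.30999443793473, 'cy': 194.25509684076363} [  465.20816817 -1009.74632651   683.49821493]
```

View pics/s1.png

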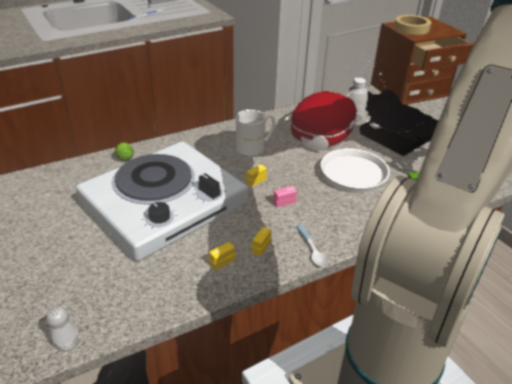

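View pics/d1.png

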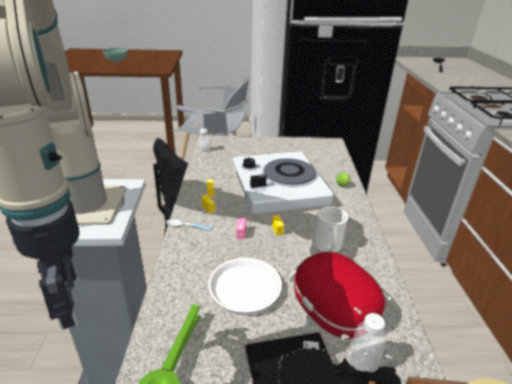

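The scene view shows the wing knob at about (208,186), the round knob at (159,212), and the dish at (355,170). The side view shows the dish at (245,285) and the wing knob at (258,181).

```bash
python3 -c "
from h import *
print('wing',pix('s1.png',208,185,75),pix('d1.png',258,181,75))
print('round',pix('s1.png',159,211,70),pix('d1.png',250,162,70))
print('dish',pix('s1.png',355,170,20),pix('d1.png',245,285,20))
for f,cs in (('s1.png',[(79,187),(137,240),(183,145)]),('d1.png',[(235,155),(252,203),(331,192),(310,153)])):
  for c in cs: print(f,c,pix(f,*c,55))
"
```

```text
wing [535.51195579  22.02147942  75.        ] [534.33779658  18.53622109  75.        ]
round [511.17288549 147.05494286  70.        ] [513.85662078 152.83670531  70.        ]
dish [ 479.0626151  -356.34026762   20.        ] [ 487.54666534 -363.37076158   20.        ]
s1.png (79, 187) [692.15144279 265.11782006  55.        ]
s1.png (137, 240) [467.23554208 212.56041544  55.        ]
s1.png (183, 145) [739.07798947  -9.24912821  55.        ]
d1.png (235, 155) [463.0520685  234.03680295  55.        ]
d1.png (252, 203) [513.10049816 -73.38595128  55.        ]
d1.png (331, 192) [757.87865624 -12.52367511  55.        ]
d1.png (310, 153) [736.06999204 253.76035769  55.        ]
```

```bash
cat >> h.py <<'E'
def go(p,yaw,base=None):
    s=ctrl.read_state()
    p0,r0=(s['eef_pos'],s['tool_rot']) if base is None else base
    A=R.from_euler('xyz',r0);B=R.from_euler('xyz',[np.pi,0,yaw])
    print(s['clock'],'rows', np.round(A.inv().apply(np.array(p)-p0)/10,2),np.round((A.inv()*B).as_rotvec(),4))
E
python3 -c "
from h import *
d=ctrl.get_image('wrist');print(d['mount'],d['fx'])
go([520,20,290],.17,([224.007,-610.195,303.913],[np.pi,0,.3518]))
"
```

```text
[[ 3.62154378e-05  9.60503857e-01  2.78266669e-01  7.01831752e+01]
 [ 9.99999829e-01 -1.97046726e-04  5.50007332e-04 -2.38355915e-01]
 [ 5.83115700e-04  2.78266602e-01 -9.60503700e-01 -7.06288396e+01]
 [ 0.00000000e+00  0.00000000e+00  0.00000000e+00  1.00000000e+00]] 345.6742281589504
0.15 rows [ 49.5  -48.96   1.39] [-0.     -0.      0.1818]
```

>>> send_rows --rows '[[[49.5,-49,1.4,0,0,0.18],[49.5,-49,1.4,0,0,0.18],[49.5,-49,1.4,0,0,0.18],[49.5,-49,1.4,0,0,0.18],[49.5,-49,1.4,0,0,0.18],[49.5,-49,1.4,0,0,0.18],[49.5,-49,1.4,0,0,0.18],[49.5,-49,1.4,0,0,0.18],[49.5,-49,1.4,0,0,0.18],[49.5,-49,1.4,0,0,0.18]]]'

```text
clock: 1.15
eef_pos: [436.8, -155.8, 293.9]
tool_rot: [3.141, -0.0, 0.172]
force: [0.6, 0.8, 1.0]
width: 85.3
gripper_force: 0.0
```

```bash
python3 -c "
from h import *
go([520,20,290],.17);s=ctrl.read_state();print(s['eef_pos'],s['tool_rot'],s['qpos'])
"
```

```text
1.15 rows [ 11.2  -15.9    0.39] [ 0.0002 -0.0002  0.0015]
[ 436.79632388 -155.75755227  293.90111508] [ 3.14143488e+00 -2.00936287e-04  1.71518242e-01] [ 0.24370884  0.38046884  0.05173443  2.03052151 -0.02869054  0.731018
 -1.08617064]
```

>>> send_rows --rows '[[[11.2,-15.9,0.4,0,0,0],[11.2,-15.9,0.4,0,0,0],[11.2,-15.9,0.4,0,0,0],[11.2,-15.9,0.4,0,0,0],[11.2,-15.9,0.4,0,0,0],[11.2,-15.9,0.4,0,0,0],[11.2,-15.9,0.4,0,0,0]]]'

```text
clock: 1.85
eef_pos: [518.9, 16.8, 289.7]
tool_rot: [3.141, 0.001, 0.17]
force: [-0.2, -0.6, -0.1]
width: 85.4
gripper_force: 0.0
```

```bash
python3 -c "
from h import *
s=ctrl.read_state();print(s['eef_pos'],s['tool_rot'],s['qpos'],s['qd'].max());snap('wrist','w1.png')
"
```

```text
[518.91594814  16.84156493 289.68370734] [3.14082798e+00 1.12832614e-03 1.70137018e-01] [-0.11146014  0.46069075  0.03511424  1.89615049 -0.02083734  0.78616051
 -1.46592297] 0.017068806801699032
wrist {'fx': 345.6742281589504, 'fy': 345.6742281589504, 'cx': 254.04820064901938, 'cy': 191.175949908422} [588.08116258  28.9847581  360.23338533]
```

View pics/w1.png

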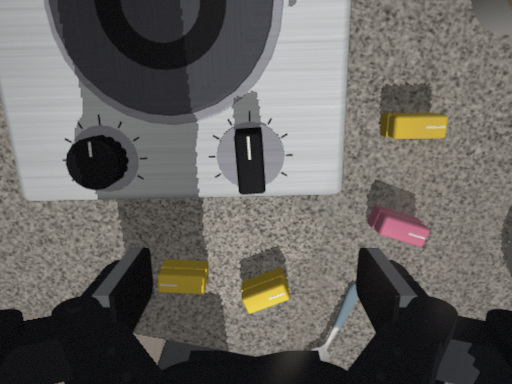

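Wrist view: the top of the wing knob has corners at about (236,129), (261,128), (265,192) and (239,193), with the white line at +x (up in the image). The front deck edge runs (26,199)–(340,194).

```bash
python3 -c "
from h import *
P=[pix('w1.png',u,v,93)[:2] for u,v in((236,129),(261,128),(265,192),(239,193))]
print(P,np.mean(P,0))
x=(P[0]+P[1]-P[2]-P[3])/2;print(np.linalg.norm(x),np.arctan2(x[1],x[0]), np.linalg.norm(P[0]-P[1]))
y=pix('w1.png',26,199,55)-pix('w1.png',340,194,55);print('hob yaw',np.arctan2(-y[0],y[1]), np.linalg.norm(y))
y=pix('w1.png',98,160,81)-pix('w1.png',250,160,93);print('knobs',np.arctan2(-y[0],y[1]),np.linalg.norm(y))
# seat disc centre
print('seat',pix('w1.png',251,155.5,57))
"
```

```text
[array([557.94172186,  37.70779804]), array([561.92522282,  18.98899076]), array([512.26276892,   6.89411755]), array([507.88744034,  27.40805583])] [535.00428849  22.74974054]
51.100259597455995 0.22091684945152487 19.137973400740822
hob yaw 0.18669672691892622 290.3362063005555
knobs 0.18892563906557278 125.32015170043017
seat [533.15048428  22.16554517  57.        ]
```

```bash
python3 -c "
from h import *
s=ctrl.read_state();print(s['eef_pos'],s['tool_rot']);go([534.5,22.5,170],.20)
"
```

```text
[518.92418263  16.48947329 289.78827571] [3.14084254e+00 8.89255564e-04 1.69306716e-01]
1.9 rows [ 1.65 -0.34 11.98] [ 0.0007  0.0009 -0.0307]
```

>>> send_rows --rows '[[[1.65,-0.35,3,0,0,-0.03],[1.65,-0.35,6,0,0,-0.03],[1.65,-0.35,9,0,0,-0.03],[1.65,-0.35,12,0,0,-0.03],[1.65,-0.35,12,0,0,-0.03],[1.65,-0.35,12,0,0,-0.03],[1.65,-0.35,12,0,0,-0.03]]]'

```text
clock: 2.6
eef_pos: [536.1, 23.8, 171.5]
tool_rot: [3.141, -0.003, 0.201]
force: [-0.3, -0.8, 0.0]
width: 85.2
gripper_force: 0.0
```

```bash
python3 -c "
from h import *
s=ctrl.read_state();print(s['eef_pos'],s['tool_rot']);go([534.5,22.5,135],.20);snap('wrist','w2.png')
"
```

```text
[536.11298891  23.79063981 171.45540376] [ 3.14106769e+00 -2.71273512e-03  2.00570530e-01]
2.6 rows [-0.19  0.09  3.65] [ 0.0005 -0.0027  0.0006]
wrist {'fx': 345.6742281589504, 'fy': 345.6742281589504, 'cx': 254.04820064901938, 'cy': 191.175949908422} [604.62110092  37.97018724 242.27493545]
```

View pics/w2.png

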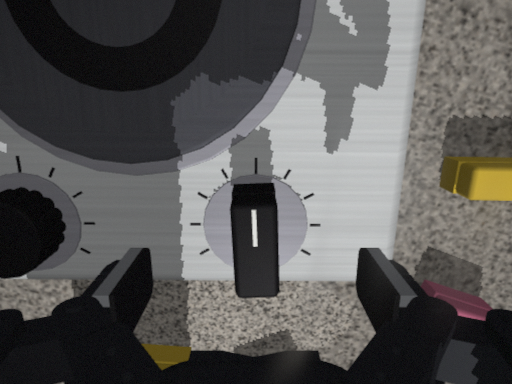

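The knob is centred between the fingers. Its top face spans roughly (233,203)–(277,203) at the far end and (236,297)–(279,296) at the near end.

```bash
python3 -c "
from h import *
P=[pix('w2.png',u,v,93)[:2] for u,v in((232,203),(277,203),(279,296),(236,297))]
print(np.mean(P,0))
x=(P[0]+P[1]-P[2]-P[3])/2;print(np.linalg.norm(x),np.arctan2(x[1],x[0]), np.linalg.norm(P[0]-P[1]))
print('seat',pix('w2.png',255,224,57)); c=np.mean(P,0)
go([*c,135],.20)
"
```

```text
[533.68934373  22.55869327]
48.381944532044365 0.2313983554183495 20.416696633423058
seat [533.47242378  22.92254734  57.        ]
2.65 rows [-0.29  0.09  3.66] [ 0.0005 -0.0032  0.0009]
```

>>> send_rows --rows '[[[-0.28,0.07,1.8,0,0,0.0],[-0.28,0.07,3.65,0,0,-0.015],[-0.28,0.07,3.65,0,0,-0.015],[-0.28,0.07,3.65,0,0,-0.015],[-0.28,0.07,3.65,0,0,-0.015]]]'

```text
clock: 3.15
eef_pos: [533.4, 23.3, 134.7]
tool_rot: [3.141, -0.002, 0.217]
force: [0.1, 0.6, -0.3]
width: 85.3
gripper_force: 0.0
```

>>> send_rows --rows '[[[0,0,0,0,0,0],[0,0,0,0,0,0],[0,0,0,0,0,0],[0,0,0,0,0,0],[0,0,0,0,0,0],[0,0,0,0,0,0],[0,0,0,0,0,0],[0,0,0,0,0,0]]]' --grip 255

```text
clock: 3.95
eef_pos: [532.6, 22.9, 133.6]
tool_rot: [3.141, -0.0, 0.217]
force: [-2.0, -1.2, 6.3]
width: 21.2
gripper_force: 59.4
```

>>> send_rows --rows '[[[0,0,0,0,0,0.08],[0,0,0,0,0,0.16],[0,0,0,0,0,0.24],[0,0,0,0,0,0.32],[0,0,0,0,0,0.4],[0,0,0,0,0,0.48],[0,0,0,0,0,0.55],[0,0,0,0,0,0.55],[0,0,0,0,0,0.55],[0,0,0,0,0,0.55]]]'

```text
clock: 4.95
eef_pos: [532.8, 23.0, 133.6]
tool_rot: [-3.142, -0.001, -0.333]
force: [-0.3, -1.3, 5.8]
width: 21.3
gripper_force: 59.6
```

```bash
python3 -c "
from h import *
snap('wrist','w3.png');print(ctrl.read_state()['torque'])
cv2.imwrite('pics/w3c.png',cv2.imread('pics/w3.png')[120:384])"
```

```text
wrist {'fx': 345.6742281589504, 'fy': 345.6742281589504, 'cx': 254.04820064901938, 'cy': 191.175949908422} [5.99002608e+02 1.82316443e-01 2.04324579e+02]
[-0.22146019  0.19672208  0.00627135]
```

View pics/w3c.png

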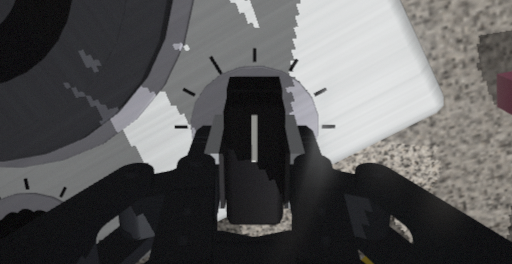

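The knob turned with the gripper: its white line stays vertical in the image at (254,140) of the crop, while the hob appears rotated. Next I twist it back counter-clockwise.

>>> send_rows --rows '[[[0,0,0,0,0,-0.1],[0,0,0,0,0,-0.2],[0,0,0,0,0,-0.3],[0,0,0,0,0,-0.4],[0,0,0,0,0,-0.5],[0,0,0,0,0,-0.6],[0,0,0,0,0,-0.7],[0,0,0,0,0,-0.8],[0,0,0,0,0,-0.9],[0,0,0,0,0,-1.0]]]'

```text
clock: 6.0
eef_pos: [532.7, 22.6, 133.7]
tool_rot: [3.141, 0.0, 0.67]
force: [-1.0, -2.8, 3.8]
width: 21.1
gripper_force: 59.6
```

>>> send_rows --rows '[[[0,0,0,0,0,-0.05],[0,0,0,0,0,-0.05],[0,0,0,0,0,-0.05],[0,0,0,0,0,-0.05]]]'

```text
clock: 6.4
eef_pos: [532.7, 22.5, 133.6]
tool_rot: [3.141, 0.0, 0.716]
force: [0.2, -1.7, 5.6]
width: 21.0
gripper_force: 59.7
```

```bash
python3 -c "
from h import *
snap('wrist','w4.png');print(ctrl.read_state()['torque'])
cv2.imwrite('pics/w4c.png',cv2.imread('pics/w4.png')[120:384])"
```

```text
wrist {'fx': 345.6742281589504, 'fy': 345.6742281589504, 'cx': 254.04820064901938, 'cy': 191.175949908422} [585.54307358  68.9428766  204.26508604]
[-0.40194207  0.11634276  0.05973372]
```

View pics/w4c.png

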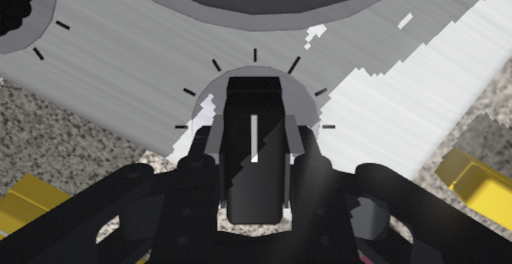

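The knob has followed the counter-clockwise turn, with the line still vertical at (254,140) of the crop. Next I pull it straight up.

>>> send_rows --rows '[[[0,0,-0.3,0,0,0],[0,0,-0.6,0,0,0],[0,0,-0.9,0,0,0],[0,0,-1.2,0,0,0],[0,0,-1.5,0,0,0],[0,0,-1.8,0,0,0],[0,0,-2.4,0,0,0],[0,0,-3.5,0,0,0],[0,0,-5,0,0,0],[0,0,-5,0,0,0]]]'

```text
clock: 7.45
eef_pos: [533.8, 23.6, 185.6]
tool_rot: [3.139, -0.004, 0.717]
force: [0.8, -0.2, 0.1]
width: 21.6
gripper_force: 59.5
```

```bash
python3 -c "
from h import *
s=ctrl.read_state();print(s['eef_pos'],s['tool_rot'],s['qpos']);snap('wrist','w5.png');snap('scene','s2.png')
im=np.vstack([cv2.imread('pics/w5.png')[100:], cv2.resize(cv2.imread('pics/s2.png')[100:250,50:450],(512,192))]);cv2.imwrite('pics/c5.png',im)
"
```

```text
[533.81408724  23.59800385 185.63324847] [ 3.13929073 -0.00362288  0.71701108] [-0.00357072  0.63449297 -0.13958533  1.94958024  0.15479078  0.5632906
 -1.10085405]
wrist {'fx': 345.6742281589504, 'fy': 345.6742281589504, 'cx': 254.04820064901938, 'cy': 191.175949908422} [586.30591486  69.94928909 256.51645127]
scene {'fx': 496.9646419768901, 'fy': 496.9646419768901, 'cx': 245.78012198716544, 'cy': 182.40963618930067} [-250.60389876  394.5871105   733.7309182 ]
```

View pics/c5.png

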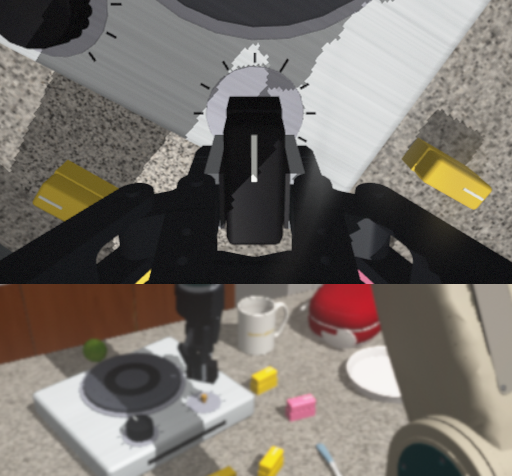

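The knob is held clear with the same hold in the fingers, and the spindle shows bare in the scene view. Next I go to the dish.

```bash
python3 -c "
from h import *
go([483,-355,260],.717)"
```

```text
7.55 rows [-28.6   25.26  -7.62] [ 0.0006 -0.001  -0.0001]
```

>>> send_rows --rows '[[[0,0,-3,0,0,0],[-1.5,1.3,-6,0,0,0],[-4,3.6,-7.6,0,0,0],[-7,6.2,-7.6,0,0,0],[-10,8.9,-7.6,0,0,0],[-13,11.5,-7.6,0,0,0],[-16,14.2,-7.6,0,0,0],[-19,16.8,-7.6,0,0,0],[-22,19.5,-7.6,0,0,0],[-25,22.1,-7.6,0,0,0]]]'

```text
clock: 8.55
eef_pos: [488.6, -309.1, 258.6]
tool_rot: [-3.14, 0.0, 0.717]
force: [0.7, 0.1, -0.4]
width: 20.9
gripper_force: 59.5
```

>>> send_rows --rows '[[[-2.2,1.9,0,0,0,0],[-3.6,3.1,0,0,0,0],[-3.6,3.1,0,0,0,0],[-3.6,3.1,0,0,0,0],[-3.6,3.1,0,0,0,0]]]'

```text
clock: 9.05
eef_pos: [483.3, -352.2, 259.2]
tool_rot: [-3.14, -0.001, 0.72]
force: [-0.2, 0.5, -0.0]
width: 21.3
gripper_force: 59.5
```

```bash
python3 -c "
from h import *
s=ctrl.read_state();print(s['eef_pos'],s['tool_rot']);snap('wrist','w6.png');go([483,-358,115],.717)"
```

```text
[ 483.33177937 -352.21586849  259.2492066 ] [-3.14025893e+00 -1.24598982e-03  7.19836678e-01]
wrist {'fx': 345.6742281589504, 'fy': 345.6742281589504, 'cx': 254.04820064901938, 'cy': 191.175949908422} [ 535.98620156 -305.79768858  329.9658878 ]
9.1 rows [-0.41  0.41 14.44] [-0.0009 -0.001   0.003 ]
```

View pics/w6.png

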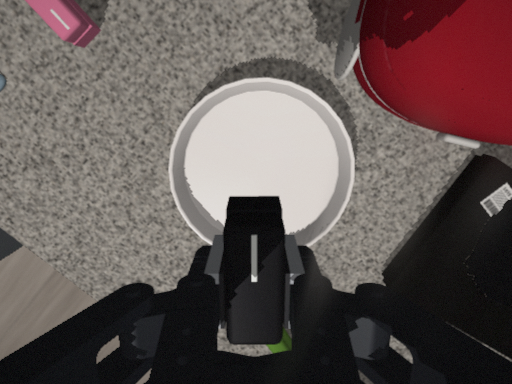

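The dish rim runs from column 169 to 354 and from row 80 to about 255, so its centre is about (262,168). The knob is still held straight.

```bash
python3 -c "
from h import *
c=pix('w6.png',262,168,24);print(c)
L,Rr,t=[pix('w6.png',*q,24) for q in((169,168),(354,168),(262,80))];print((L+Rr)/2,np.linalg.norm(L-Rr),np.linalg.norm(t-c))
go([c[0],c[1],100],.717)"
```

```text
[ 490.38440018 -354.40603702   24.        ]
[ 490.05180234 -354.02710657   24.        ] 167.16200928404393 75.736845739646
9.1 rows [ 0.38  0.63 15.94] [-0.0009 -0.001   0.003 ]
```

>>> send_rows --rows '[[[0,0.6,3,0,0,0],[0,0.6,6,0,0,0],[0,0.6,9,0,0,0],[0,0.6,12,0,0,0],[0,0.6,14.5,0,0,0],[0,0.6,16,0,0,0],[0,0.6,16.7,0,0,0],[0,0.6,17,0,0,0],[0,0.6,17,0,0,0],[0,0.6,17,0,0,0]]]'

```text
clock: 10.1
eef_pos: [487.1, -359.6, 90.5]
tool_rot: [3.14, -0.001, 0.717]
force: [0.5, 0.1, -0.7]
width: 21.4
gripper_force: 59.5
```

```bash
python3 -c "
from h import *
s=ctrl.read_state();print(s['eef_pos'],s['tool_rot'],s['force'])"
```

```text
[ 487.05546623 -359.58587424   90.46879856] [ 3.13969148e+00 -5.15890603e-04  7.16727257e-01] [ 0.48277302  0.06968516 -0.73063447]
```

>>> send_rows --rows '[[[0,0,0.2,0,0,0],[0,0,0.4,0,0,0],[0,0,0.55,0,0,0],[0,0,0.65,0,0,0],[0,0,0.75,0,0,0],[0,0,0.75,0,0,0],[0,0,0.75,0,0,0]]]'

```text
clock: 10.8
eef_pos: [486.4, -359.2, 82.7]
tool_rot: [3.141, 0.0, 0.717]
force: [-1.7, 0.6, 6.6]
width: 21.1
gripper_force: 60.7
```

>>> send_rows --rows '[[[0,0,0,0,0,0],[0,0,0,0,0,0],[0,0,0,0,0,0],[0,0,0,0,0,0],[0,0,0,0,0,0]]]' --grip 110

```text
clock: 11.3
eef_pos: [486.4, -359.2, 81.7]
tool_rot: [-3.141, 0.0, 0.717]
force: [-0.5, 0.4, -0.4]
width: 48.6
gripper_force: 0.0
```

>>> send_rows --rows '[[[0,0,-1,0,0,0],[0,0,-2.5,0,0,0],[0,0,-5,0,0,0],[0,0,-8,0,0,0],[0,0,-11,0,0,0],[0,0,-14,0,0,0],[0,0,-16,0,0,0],[0,0,-16,0,0,0],[0,0,-16,0,0,0],[0,0,-16,0,0,0]]]'

```text
clock: 12.3
eef_pos: [485.9, -358.9, 241.3]
tool_rot: [-3.14, 0.0, 0.717]
force: [-0.4, 0.0, -0.2]
width: 48.3
gripper_force: 0.0
```

```bash
python3 -c "
from h import *
snap('wrist','w7.png')"
```

```text
wrist {'fx': 345.6742281589504, 'fy': 345.6742281589504, 'cx': 254.04820064901938, 'cy': 191.175949908422} [ 538.73911567 -312.58283824  311.94533547]
```

View pics/w7.png

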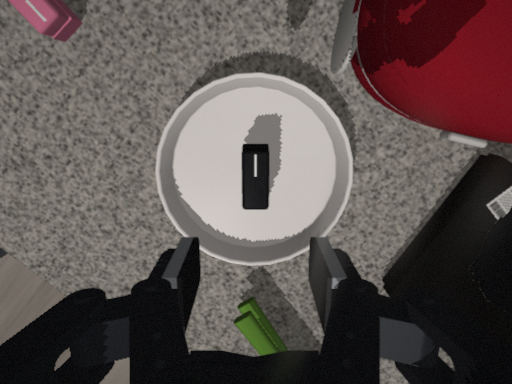

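The knob stands upright in the middle of the dish, its top centred at about (256,177), with the gripper clear.

```bash
python3 -c "
from cell import ctrl
print(ctrl.finish_job())"
```

```text
the job is handed in; nothing more can be done
None
```

I twisted the wing knob both ways, pulled it off its spindle, set it upright near the centre of the dish and released it; the job is handed in (last clock reading 12.3 s), with no verdict returned, and the round knob was never touched.

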